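Open the ratchet book rack on the chest of drawers

ROBOT

A 6-joint arm with a two-finger parallel gripper is mounted at the origin on the work surface. World frame = base frame: x ahead of the robot, y to its left, z up, the work surface at z = 0. Lengths are in mm, angles in rad, forces in N, time in s.
With the tool pointing down it reaches from about 275 to 825 mm from the base axis. Payload 4.9 kg.
Tool frame: the origin (TCP) lies midway between the tips of the shut fingers; the grasp point (between the pads) lies 19 mm behind it; z points along the fingers, y is the line along which they close (so a half turn about z gives the same grasp; the last joint's range is limited). The gripper opens to 85 mm and grips with 20 to 120 N. Pads are 22 mm wide; open, the fingers measure 114 mm over their backs; the gripper's body (76 mm by 85 mm) begins 54 mm behind the grasp point. The pads swing forward as they close: fully open they stand 13 mm farther back than shut.
Start: joints at [1.067, 0.326, -0.193, 1.052, 0, 1.437], TCP at [198.782, 512.84, 231.281] pointing down, gripper open.
Joint ranges: [-2.65, 2.65], [-0.97, 1.79], [-1.3, 1.35], [-1.93, 2.1], [-1.47, 1.37], [-3.14, 3.14]. Speed limits (rad/s): [2.57, 2.57, 3.14, 3.14, 3.14, 3.14].

INTERFACE

Orientations are given as a rotation vector (axis times angle).
In Python, from plant import robot gives the robot as it stands.
- The arm moves only by the tool send_rows, never from a script. Its argument "plan" is one flat list of numbers, 7 for each row, row after row: the shift along the tool's x, y, z in cm, then the turn, a rotation vector about the tool's x, y, z in degrees, then the opening, from 0 (shut) to 1 (fully open). A call has 1 to 20 rows; each row shifts and turns the commanded pose from where the row before left it, along the tool's axes as they then stand; what a row does not reach is not made up. A row lasts 1/12 s, in which the tool goes at most 41.7 mm and 7.16 degrees, less where a joint would pass 70% of its speed; a pose out of reach is approached as far as the arm can. A call with a gripper value outside its range is refused whole. The fingers move at their own pace and stop on an object; "squeeze" is the grip in N (left out, the last holds). Time passes only in rows, so rows that do not move let the fingers close. It gives the time, the measured TCP pose, the force, the opening and the grip force at its end, in the units of the state.
- robot.get_state(): the state, without advancing time (a new reading comes with each control period).
- robot.read_camera(name): name is "scene" or "top" or "wrist"; returns a dict with "image" (420x560x3 uint8, blue, green, red), "mtx" (3x3 intrinsics, pixels), "dist" ([k1, k2, p1, p2, k3] as OpenCV has them; the pictures are not rectified), "cam_to_world" (4x4, takes a point from camera to world coordinates). Camera axes: x right, y down, z forward; pixel columns grow to the right and rows downward; lengths in mm; the calibration is good to about 2 mm. A picture is of the moment at which its call begins. There is no depth.
- robot.job_done(): hands the job in; it is judged then, once.
The state is a dict: "t": time; "joint_pos": joint angles; "dq": joint speeds; "tau": joint torques, N m; "eef_pos": TCP position; "ee_rot": TCP orientation; "contact_force": force on the tool from outside, world axes, zero at the start; "moment": the same for the moment, N m; "finger_gap": finger opening in mm; "finger_force": force on a finger pad.
Only numpy, scipy, OpenCV 4.12 (cv2) and the standard library are available. Lean on these libraries where they do the work, as an engineer would, in place of code of your own. Each camera call takes 0.05 s, during which the arm holds its last target. There are 200 camera calls.

TASK

Make room for more notebooks in the book rack: press the orange release pad on the sliding jaw down to free the ratchet and, keeping it pressed, push the jaw back along its bar all the way to the red stop, then let go so the pad springs up. Just press and push with the fingertips: do not pick anything up, and leave the three notebooks standing and the other things on the chest where they are.

Things in the scene. Friction and masses are not known exactly. Their poses are not given: they have to be found in the camera images.
- rack: Wooden book rack, 371 x 150 mm, fixed on the chest top. Origin at table height on its centre line. Its x axis runs along the toothed aluminium bar, from the fixed black end plate and the notebooks (x = -175 mm) to the red stop (x = +155 mm): +x is the way the jaw opens; z up. Wooden rails and end blocks are 52 mm high
- jaw (a joint): Black sliding jaw's place along the rack's +x, m: 0 closed, 0.152 fully back at the red stop; starts at 0.005 to 0.055. Friction 1.5 N when free. A ratchet (7 mm pitch) blocks opening beyond 7 mm of slack unless the orange pad is held down. Upright plate 6 mm thick, 120 wide, top 130 mm above the table; behind it (+x) a low carriage with the pad, then an upright push wall
- release (a joint): How far the orange release pad is pressed down, m: sprung up it reads 0 to 0.004 (it rides on the ratchet teeth), 0.009 = hard bottom stop. The jaw is free while it is beyond about 0.004; hold it at 0.006 to 0.008 while pushing. The spring needs about 2 N to start and 6 N at the bottom
- release_pad (a point): Centre of the top face of the orange pad, which is 44 mm along the bar by 46 mm across; it moves with the pad and the jaw. 80 mm above the table when fully up (reading 0), 71 mm at the bottom. The pad centre lies 62 mm to the rack's +x from the middle of the jaw plate. Free space above and to both sides (rack's +-y)
- push_wall (a point): Point on the face of the jaw's upright push wall that looks back over the pad (towards the rack's -x), at 90 mm height. The wall is 10 mm thick, 56 mm wide, its top 98 mm above the table, its face 26 mm to the rack's +x from the pad centre (4 mm past the pad's edge). A fingertip that presses the pad and moves to +x meets this wall and takes the jaw along
- red_stop (a point): Centre of the face of the red stop at the open end of the bar, 75 mm above the table; the far face of the push wall meets it when the jaw is fully back. The stop is 16 mm thick, 56 mm wide, its top 85 mm above the table
- book_blue: Blue pocket notebook standing on the rails by the fixed end plate, loose, 22 mm thick along the rack's x, 148 mm across, 105 mm high (top 157 mm above the table). Origin: middle of its underside, z up
- book_yellow: Yellow pocket notebook, same size, next to the blue one
- book_red: Red pocket notebook, same size, nearest to the jaw
- flask_cap: Loose silver steel flask cap, 66 mm diameter, 56 mm high, standing beside the rack; origin at its underside
- trinket_bowl: Loose blue ceramic trinket bowl, 90 mm diameter, 38 mm high, beside the rack; origin at its underside
- hanger_hook: Loose white plastic hook off a clothes hanger lying flat, about 50 x 110 mm, 10 mm thick, beside the rack; origin near its middle
- hair_comb: Loose black hair straightener comb lying flat, 235 mm long, 40 mm wide, 27 mm high; origin near its middle, underside
- fan: Loose green battery fan with a toggle switch on its foot, standing, 164 mm high, 85 mm wide foot; origin at its underside
Things that resemble listed ones, but are neither listed nor needed, are in the scene too. There is more than one size of the book_yellow; the job needs the middle-sized. There is more than one size of the book_blue; the one meant has the size given above.

How it is judged:
By the outcome, as a careful person would: the job done as asked, in the order asked, and still so for the second after the job is handed in, with the robot touching nothing.
It also fails if it takes over 32 s, if anything falls off the work surface, if the arm or the gripper's body presses on something with over 40 N, if the wrist force passes 120 N, or if a joint passes its speed limit or range.

## Working session

There is one attempt and no reset: what is moved stays moved. The work goes in short steps, Python scripts to look and compute and a tool call to move; the robot and the scene stay as the last step left them, time stands still between calls to the robot, and variables do not carry over. Pictures are saved under pics/ and viewed, at most 10 in all, crops included, and the job is handed in when it is done.

Besides the shell and the picture viewer there is one more tool, called after "Emit:" as a command line: name --argument value ..., lists and objects as JSON in quotes. send_rows: Moves the arm, as the interface text tells. Its arguments: {"type":"object","properties":{"plan":{"type":"array"},"squeeze":{"type":"number"}},"required":["plan"]}

```bash
mkdir -p pics; python3 - <<'E'
from plant import robot
import cv2,numpy as np,pickle
d={}
for n in("scene","top"):
    c=robot.read_camera(n);d[n]=c;cv2.imwrite(f"pics/{n}0.png",c["image"]);print(n,np.round(c["mtx"],1).tolist(),np.round(c["cam_to_world"],3).tolist(),c["dist"])
pickle.dump(d,open("c0.pkl","wb"))
s=robot.get_state();print(s)
E
```

```text
scene [[414.8, 0.0, 278.6], [0.0, 414.8, 209.5], [0.0, 0.0, 1.0]] [[-0.876, 0.313, -0.366, 837.854], [0.482, 0.6, -0.639, 462.434], [0.02, -0.736, -0.676, 659.017], [0.0, 0.0, 0.0, 1.0]] [0.04403429 0.         0.         0.         0.        ]
top [[438.2, 0.0, 272.1], [0.0, 438.2, 207.2], [0.0, 0.0, 1.0]] [[0.002, -0.998, 0.066, 496.403], [-0.999, -0.004, -0.033, -59.931], [0.033, -0.066, -0.997, 902.684], [0.0, 0.0, 0.0, 1.0]] [-0.07141963  0.          0.          0.          0.        ]
{'t': 0.1, 'joint_pos': array([ 1.06679042e+00,  3.26868626e-01, -1.93466919e-01,  1.05197962e+00,
       -1.48680122e-05,  1.43663268e+00]), 'dq': array([ 1.16402190e-04, -1.08315854e-03,  5.00264258e-03,  3.12710636e-04,
       -5.24470820e-05,  1.28034231e-03]), 'tau': array([ 1.68788643e-03, -4.44236898e+01,  2.63038534e+01,  7.89542450e-03,
       -2.99143153e-05, -4.44873738e-07]), 'eef_pos': array([198.53719429, 512.37628933, 230.58718193]), 'ee_rot': array([-5.77556357e-01, -3.08757561e+00,  2.27235495e-03]), 'contact_force': array([0.10723768, 0.15657259, 0.17020014]), 'moment': array([-0.02400021,  0.02512141,  0.01830905]), 'finger_force': 0.0, 'finger_gap': 85.75233884927714}
```

View pics/top0.png

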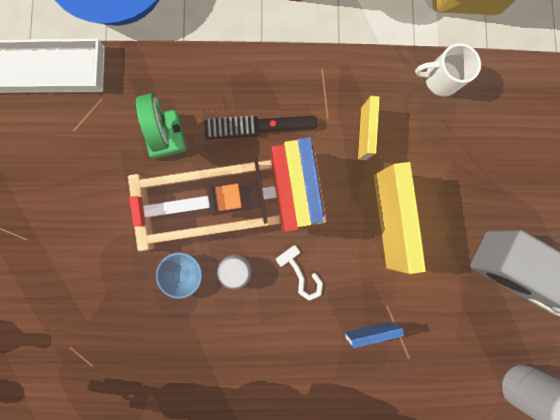

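View pics/scene0.png

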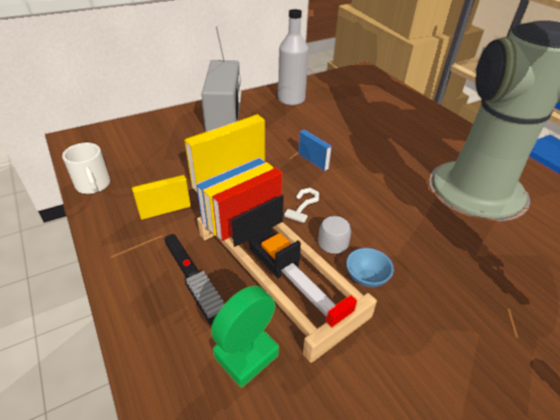

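The top view shows the rack with its red stop at (137,210), the orange pad at (229,197), the jaw plate near (260,192), and the three notebooks at (285–315,185). The only orange object is the pad at (229,197), and the only other red one is the red book at (285,188). The loose yellow books at (368,128) and (400,218) and the blue one at (375,335) are decoys. The rack's +x points to image left, which is about world +y.

```bash
cat > h.py <<'E'
import cv2,numpy as np
def ray(c,uv):
    p=cv2.undistortPoints(np.array([[uv]],float),c["mtx"],c["dist"])[0,0]
    T=c["cam_to_world"];return T[:3,3],T[:3,:3]@np.array([p[0],p[1],1])
def at(c,uv,z):
    o,d=ray(c,uv);return o+d*(z-o[2])/d[2]
def proj(c,P):
    T=np.linalg.inv(c["cam_to_world"]);P=np.atleast_2d(P).astype(float)
    return cv2.projectPoints(P,cv2.Rodrigues(T[:3,:3])[0],T[:3,3],c["mtx"],c["dist"])[0][:,0]
def orange(c,lo=(8,150,120),hi=(17,255,255),box=None):
    m=cv2.inRange(cv2.cvtColor(c["image"],cv2.COLOR_BGR2HSV),lo,hi)
    if box:
        k=np.zeros_like(m);k[box[1]:box[3],box[0]:box[2]]=1;m*=k
    n,l,s,ce=cv2.connectedComponentsWithStats(m);i=1+s[1:,4].argmax();return ce[i],s[i],l==i
E
python3 - <<'E'
import pickle,cv2,numpy as np
from h import *
d=pickle.load(open("c0.pkl","rb"));t=d["top"];s=d["scene"]
a,sa,_=orange(t,box=(200,170,260,225));print(a,sa,at(t,a,78))
b,sb,_=orange(s,box=(250,225,305,265));print(b,sb,at(s,b,78))
r,sr,_=orange(t,(0,150,80),(6,255,255),box=(120,180,150,235));print(r,sr,at(t,r,85))
# triangulate
A=[];B=[]
(o1,d1),(o2,d2)=ray(t,a),ray(s,b)
k=np.linalg.lstsq(np.c_[d1,-d2],o2-o1,rcond=None)[0];print(o1+k[0]*d1,o2+k[1]*d2)
cv2.imwrite("pics/crop1.png",np.hstack([cv2.resize(t["image"][130:260,120:330],None,fx=2,fy=2.6*1.0),cv2.resize(s["image"][190:360,210:390],(378,338))]))
E
```

```text
[228.16077739 196.74911661] [216 183  26  28 566] [570.35508716  -4.57668255  78.        ]
[275.22250639 243.59079284] [261 233  31  25 391] [574.878122    -5.31902315  78.        ]
[136.34647887 210.87887324] [129 196  16  30 355] [542.52722808 165.85592072  85.        ]
[570.52243178  -4.45142381  76.13384726] [574.11135121  -6.68287094  76.30590075]
```

View pics/crop1.png

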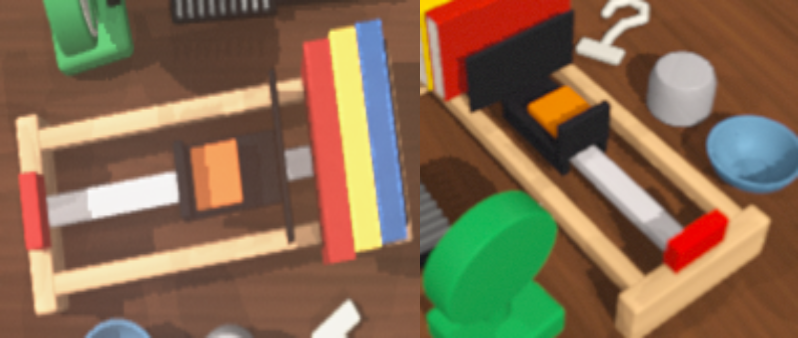

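The crop confirms the pad: it is orange, sits between the black jaw plate and the push wall, and triangulates to z≈76, which fits the given height. The pad is at about (572,-5) and rack +x is about (-0.156,0.988). I'll shut the fingers, turn the tool x axis along the rack's +x, and go above the pad.

Emit:
send_rows --plan '[0,0,0,0,0,6,0,0,0,0,0,0,6,0,0,0,0,0,0,6,0,0,0,0,0,0,6,0,0,0,0,0,0,6,0,0,0,0,0,0,6,0,0,0,0,0,0,6,0,0,0,0,0,0,6,0,0,0,0,0,0,6,0,0,0,0,0,0,6,0,0,0,0,0,0,0,0]' --squeeze 20

```text
t: 1.02
eef_pos: [198.6, 512.5, 230.8]
ee_rot: [2.046, 2.384, -0.001]
contact_force: [0.3, -0.5, 0.1]
finger_gap: 0.2
finger_force: 0.0
```

Emit:
send_rows --plan '[-3.13,1.6,0.2,0,0,0,0,-3.13,1.6,0.2,0,0,0,0,-3.13,1.6,0.2,0,0,0,0,-3.13,1.6,0.2,0,0,0,0,-3.13,1.6,0.2,0,0,0,0,-3.13,1.6,0.2,0,0,0,0,-3.13,1.6,0.2,0,0,0,0,-3.13,1.6,0.2,0,0,0,0,-3.13,1.6,0.2,0,0,0,0,-3.13,1.6,0.2,0,0,0,0,-3.13,1.6,0.2,0,0,0,0,-3.13,1.6,0.2,0,0,0,0,-3.13,1.6,0.2,0,0,0,0,-3.13,1.6,0.2,0,0,0,0,-3.13,1.6,0.2,0,0,0,0,-3.13,1.6,0.2,0,0,0,0,-3.13,1.6,0.2,0,0,0,0,-3.13,1.6,0.2,0,0,0,0,0,0,0,0,0,0,0,0,0,0,0,0,0,0]'

```text
t: 2.68
eef_pos: [570.1, -1.3, 194.5]
ee_rot: [-2.045, -2.384, 0.001]
contact_force: [0.0, 0.8, -1.6]
finger_gap: 0.1
finger_force: 0.0
```

```bash
python3 - <<'E'
from plant import robot
from h import *
from scipy.spatial.transform import Rotation as R
c=robot.read_camera("wrist");cv2.imwrite("pics/w1.png",c["image"])
s=robot.get_state();print(s["t"],s["eef_pos"],R.from_rotvec(s["ee_rot"]).as_matrix().round(3),s["finger_gap"])
a,sa,_=orange(c);print(a,sa,at(c,a,78))
E
```

```text
2.7333 [ 5.69230942e+02 -1.28169190e-01  1.94622038e+02] [[-0.154  0.988 -0.002]
 [ 0.988  0.154  0.001]
 [ 0.001 -0.001 -1.   ]] -0.0908976499398622
[ 81.73799705 221.36833682] [    0     0   205   400 32492] [414.65884998 -41.14383268  78.        ]
```

View pics/w1.png

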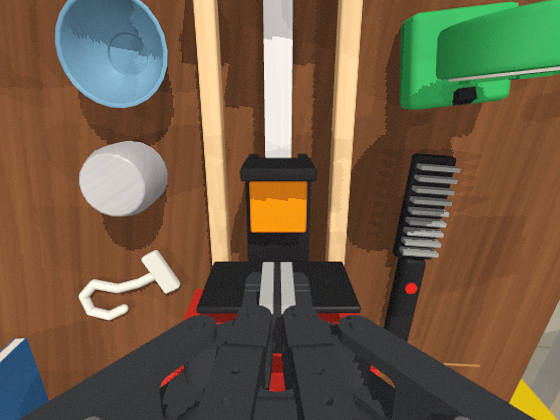

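In the wrist view the pad is at (278,206), with the push wall just above it at (278,170). The bar runs straight up the image, so the tool x axis is aligned with it.

```bash
python3 - <<'E'
from plant import robot
from h import *
c=robot.read_camera("wrist");s=robot.get_state();e=s["eef_pos"]
a,sa,m=orange(c,box=(235,165,320,245));print(a,sa,"dpad",at(c,a,78)-e)
u=np.array([-.154,.988,0]);v=np.array([.988,.154,0])
for n,uv,z in(("pad",a,78),("wall top near edge",(279,179),98),("pad low edge",(278,233),78),("bar far",(278,60),60)):
    d=at(c,uv,z)-e;print(n,d@u,d@v)
print(e)
E
```

```text
[278.97292724 202.91708968] [ 250  183   58   51 1773] dpad [ 2.07325871e+00  8.89563565e-02 -1.16820284e+02]
pad -0.2313929608808618 2.0620788826839105
wall top near edge 24.271779117863765 1.90874585185815
pad low edge -26.474315868226785 1.3466140536332367
bar far 106.95321214332881 1.0145404272402025
[568.85887357   0.63705581 194.82028437]
```

The pad centre is within 3 mm of the TCP, and the wall face is about 25 mm ahead, as it should be. I'll shift +4 mm in x and +2 mm in y, then go down to just above the pad.

Emit:
send_rows --plan '[0.4,0.2,2,0,0,0,0,0,0,2,0,0,0,0,0,0,2,0,0,0,0,0,0,2,0,0,0,0,0,0,1.5,0,0,0,0,0,0,1,0,0,0,0,0,0,0.4,0,0,0,0,0,0,0,0,0,0,0,0,0,0,0,0,0,0]'

```text
t: 3.53
eef_pos: [571.3, 4.9, 87.0]
ee_rot: [2.043, 2.386, 0.001]
contact_force: [0.3, 0.1, 0.6]
finger_gap: 0.1
finger_force: 0.0
```

Emit:
send_rows --plan '[0,0,0.3,0,0,0,0,0,0,0.3,0,0,0,0,0,0,0.2,0,0,0,0,0,0,0.2,0,0,0,0,0,0,0.2,0,0,0,0,0,0,0.2,0,0,0,0,0,0,0,0,0,0,0,0,0,0,0,0,0,0,0,0,0,0,0,0,0]'

```text
t: 4.28
eef_pos: [571.6, 4.4, 72.7]
ee_rot: [2.044, 2.385, 0.001]
contact_force: [0.2, 0.6, 5.4]
finger_gap: -0.3
finger_force: 2.6
```

The force of 5.4 N at z 72.7 matches about 7 mm of press. Now I'll push along +x.

Emit:
send_rows --plan '[0.3,0,0,0,0,0,0,0.3,0,0,0,0,0,0,0.3,0,0,0,0,0,0,0.3,0,0,0,0,0,0,0.4,0,0,0,0,0,0,0.4,0,0,0,0,0,0,0.5,0,0,0,0,0,0,0.5,0,0,0,0,0,0,0.5,0,0,0,0,0,0,0.5,0,0,0,0,0,0]'

```text
t: 5.12
eef_pos: [565.6, 43.4, 72.8]
ee_rot: [2.044, 2.383, -0.001]
contact_force: [0.3, -1.7, 4.9]
finger_gap: 0.3
finger_force: 2.6
```

```bash
python3 - <<'E'
from plant import robot
import cv2
c=robot.read_camera("scene");cv2.imwrite("pics/s2.png",cv2.resize(c["image"][180:370,190:400],(630,570)))
s=robot.get_state();print(s["eef_pos"],s["contact_force"])
E
```

```text
[565.36240911  44.43377145  72.78587072] [0.58351528 0.42654589 4.91089658]
```

View pics/s2.png

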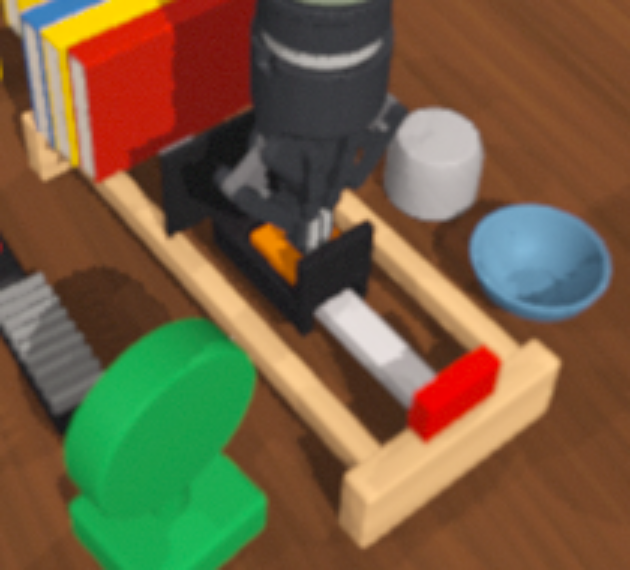

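The jaw has moved: the plate at (210,180) is clear of the red book, the pad is pressed and the books are standing. I'll continue.

Emit:
send_rows --plan '[0.5,0,0,0,0,0,0,0.5,0,0,0,0,0,0,0.5,0,0,0,0,0,0,0.5,0,0,0,0,0,0,0.5,0,0,0,0,0,0,0.5,0,0,0,0,0,0,0.5,0,0,0,0,0,0,0.5,0,0,0,0,0,0,0.5,0,0,0,0,0,0,0.5,0,0,0,0,0,0,0.5,0,0,0,0,0,0,0.5,0,0,0,0,0,0,0.5,0,0,0,0,0,0,0.5,0,0,0,0,0,0,0.5,0,0,0,0,0,0,0.4,0,0,0,0,0,0,0.3,0,0,0,0,0,0]'

```text
t: 6.58
eef_pos: [552.9, 124.7, 72.7]
ee_rot: [2.043, 2.384, -0.0]
contact_force: [0.7, -2.1, 5.3]
finger_gap: -0.3
finger_force: 2.6
```

Emit:
send_rows --plan '[0.2,0,0,0,0,0,0,0.2,0,0,0,0,0,0,0.2,0,0,0,0,0,0,0.2,0,0,0,0,0,0,0.2,0,0,0,0,0,0]'

```text
t: 7.0
eef_pos: [551.3, 134.2, 72.7]
ee_rot: [2.043, 2.384, -0.001]
contact_force: [-0.1, -3.4, 5.6]
finger_gap: 0.1
finger_force: 2.6
```

Emit:
send_rows --plan '[0.2,0,0,0,0,0,0,0.2,0,0,0,0,0,0,0.2,0,0,0,0,0,0]'

```text
t: 7.25
eef_pos: [550.7, 139.6, 72.8]
ee_rot: [2.043, 2.382, -0.002]
contact_force: [0.2, -3.3, 5.8]
finger_gap: 0.2
finger_force: 2.6
```

```bash
python3 - <<'E'
from plant import robot
import cv2
c=robot.read_camera("scene");cv2.imwrite("pics/s3.png",cv2.resize(c["image"][180:370,190:400],(630,570)))
s=robot.get_state();print(s["eef_pos"],s["contact_force"])
E
```

```text
[550.57175456 139.93958316  72.74808889] [-0.40420571 -2.52234363  5.42385529]
```

View pics/s3.png

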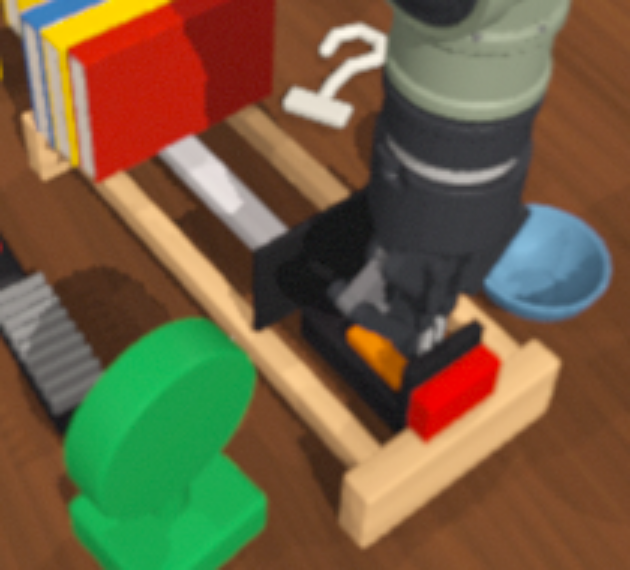

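The push wall at (445,350) is right at the red stop, but the force doesn't yet show contact. I'll creep on until it rises.

Emit:
send_rows --plan '[0.2,0,0,0,0,0,0,0.2,0,0,0,0,0,0,0,0,0,0,0,0,0]'

```text
t: 7.55
eef_pos: [550.4, 141.4, 72.8]
ee_rot: [2.042, 2.378, -0.007]
contact_force: [0.6, -9.5, 4.8]
finger_gap: -0.0
finger_force: 6.8
```

Emit:
send_rows --plan '[0.2,0,0,0,0,0,0,0,0,0,0,0,0,0,0,0,0,0,0,0,0]'

```text
t: 7.8
eef_pos: [550.4, 141.4, 72.8]
ee_rot: [2.042, 2.375, -0.011]
contact_force: [0.8, -15.2, 5.9]
finger_gap: -0.3
finger_force: 9.8
```

The jaw is hard against the stop: the force is up and the tool no longer advances. I'll ease the push while keeping light contact, then lift straight up.

Emit:
send_rows --plan '[-0.2,0,0,0,0,0,0,-0.1,0,0,0,0,0,0,0,0,-0.2,0,0,0,0,0,0,-0.2,0,0,0,0,0,0,-0.3,0,0,0,0,0,0,-0.3,0,0,0,0,-0.1,0,-0.5,0,0,0,0,-0.3,0,-1,0,0,0,0,0,0,-2,0,0,0,0,0,0,-3,0,0,0,0,0,0,-3,0,0,0,0,0,0,-3,0,0,0,0,0,0,0,0,0,0,0,0,0,0,0,0,0,0]'

```text
t: 8.97
eef_pos: [551.4, 140.3, 209.8]
ee_rot: [2.042, 2.384, 0.006]
contact_force: [0.4, 0.1, -0.8]
finger_gap: -0.0
finger_force: 0.0
```

```bash
python3 - <<'E'
from plant import robot
import cv2,numpy as np
from h import *
c=robot.read_camera("scene");t=robot.read_camera("top");w=robot.read_camera("wrist")
cv2.imwrite("pics/f.png",np.hstack([cv2.resize(c["image"][100:380,100:400],(400,373)),cv2.resize(w["image"],(400,373))]))
s=robot.get_state();e=s["eef_pos"];print(s["t"],e,s["contact_force"])
a,sa,m=orange(w,box=(200,150,350,260));print(a,sa)
u=np.array([-.154,.988,0])
for z in(71,80):print(at(w,a,z))
E
```

```text
9.1167 [549.04375939 139.89037477 206.20853792] [-0.11207152 -0.38077413 -0.27639543]
[275.97022094 203.81940442] [ 249  192   55   48 1041]
[549.83820003 133.60657774  71.        ]
[549.42965328 136.43155894  80.        ]
```

View pics/f.png

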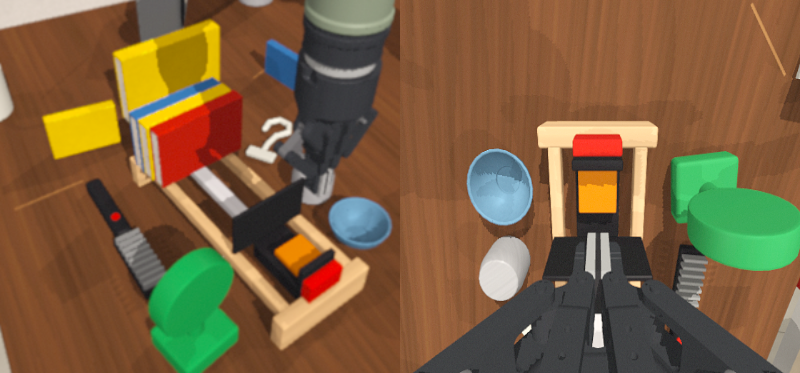

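The push wall rests against the red stop, with no gap in the wrist view at (598,158). The pad has sprung up, the three notebooks are standing and everything else is in place. Handing in.

```bash
python3 -c "
from plant import robot
print(robot.job_done())"
```

```text
the job is handed in; nothing more can be done
None
```

The jaw is fully back against the red stop, the pad has sprung up, the three notebooks are still standing, nothing else was moved, and I handed the job in at about 9 s of the 32 s allowed.

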